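# Unlock and remove the used electrode cartridge from the analyser dock

## Task

Take the used orange electrode cartridge out of the white analyser dock: draw the yellow-headed lock pin out of its bore and park it upright, collar resting on the steel ear, in the open notch at the dock's side; then pull the cartridge forward out of its socket against the spring detent, and set it gently, right side up, on the floor of the red tray. Finally slide the blue shutter fully across to close the empty socket. Leave the pin parked, and leave the white spare cartridge where it is.

Things in the scene. Friction and masses are not known exactly. Their poses are not given: they have to be found in the camera images.
- dock: Fixed white analyser dock. Origin on the table under the middle of the socket's mouth; +x into the housing, +y to the side with the parking ear, z up. In mm: grey base x -80..90, y -92..65, top z 20 (the cartridge slides on it); white housing x 0..85, y -92..65, flat top z 76; socket a channel 47 wide, z 20..51, from the front face x 0 to x 66
- bore_mouth (a point): Centre of the vertical round bore, 11 mm wide, at the housing's top face (dock x 24, y 0, z 76 mm). Same axes as the dock
- notch_seat (a point): Dock x 24, y 92.5, z 76 mm: the pin's axis when parked against the notch's closed end; up to 9 mm short of that is good. Steel ear: dock x 0..48, y 65..112, z 68..76, top flush with the housing, only air below it. Notch 14 mm wide, centred on x 24, from its closed end y 88 to the open edge y 112 (opens towards dock +y)
- socket_mouth (a point): Middle of the socket's mouth at floor height (dock x 0, y 0, z 20 mm)
- pin: Loose lock pin, about 60 g, upright. Origin at the shank's tip, z up. Steel shank 9 mm diameter, z 0..40; steel collar 24 mm diameter, z 40..44; yellow round head to grip, 16 mm diameter, z 44..76. At the start the collar rests on the housing's top and the shank goes down the bore into a hole in the cartridge, blocking it; free after 40 mm of straight lift
- pin_collar (a point): Centre of the underside of the pin's collar, 40 mm above the pin's tip
- cartridge: Loose orange cartridge, about 130 g, body 126 x 44 x 28 mm. Origin mid-underside, tongue at +x, z up. Grip fin: x -58..-32, y -8..8, z 28..68 mm; pinch it across y from above. Starts along the dock's axes at dock x -5, y 0, z 20 mm, 58 mm of tongue in the socket. Sprung balls hold it: pull along dock -x, 5 to 12 N for 25 mm, then free; clear after 58 mm
- shutter (a joint): Blue shutter in front of the housing, slides in dock +y: 0 = fully open, 0.056 m = fully closed over the socket's mouth (end stop). Stiff, about 2 N, stays where it is left. It cannot close while the cartridge is in the mouth
- shutter_knob (a point): Point on the shutter's knob, a blue upright block 14 x 14 mm standing from 78 to 102 mm above the table; this point is on its axis at 95 mm. It moves with the shutter; at dock x -5, y from -56 mm (open) to 0 (closed)
- waste_tray: Fixed red open tray, outside 180 (x) x 130 (y) x 28 mm high, walls and floor 5 mm. Origin at the centre of its underside
- clean_tray: Fixed blue open tray of the same size, for clean stock; it can stand on either side
- spare: White spare cartridge, same shape as the orange one, lying in the blue tray; leave it alone
There are look-alikes about, which are no part of the job. There is more than one size of the cartridge; the job needs the smallest.

How it is judged:
By the outcome, as a careful person would: the job done as asked, in the order asked, and still so for the second after the job is handed in, with the robot touching nothing.
It also fails if it takes over 64 s, if anything falls off the work surface, if the arm or the gripper's body presses on something with over 40 N, if the wrist force passes 120 N, or if a joint passes its speed limit or range.

## Robot

A 6-joint arm with a two-finger parallel gripper is mounted at the origin on the work surface. World frame = base frame: x ahead of the robot, y to its left, z up, the work surface at z = 0. Lengths are in mm, angles in rad, forces in N, time in s.
With the tool pointing down it reaches from about 250 to 775 mm from the base axis. Payload 4 kg.
Tool frame: the origin (TCP) lies between the finger pads; the fingertips stand 19 mm ahead of it and the grasp point (between the pads) is the TCP; z points along the fingers, y is the direction in which the jaws open and shut (so a half turn about z gives the same grasp; the last joint's range is limited). The gripper opens to 85 mm and grips with 20 to 120 N. Pads are 22 mm wide; open, the fingers measure 114 mm over their backs; the gripper's body (76 mm by 85 mm) begins 54 mm behind the grasp point. The pads swing forward as they close: fully open they stand 13 mm farther back than shut.
Start: joints at [1.239, 0.087, 1.371, -0, 1.684, -0.103], TCP at [124.752, 535.68, 250.341] pointing down, gripper open.
Joint ranges: [-3.1, 3.1], [-0.76, 2.03], [0.27, 2.55], [-1.08, 4.22], [0.17, 2.65], [-2.57, 2.57]. Speed limits (rad/s): [2.79, 2.79, 3.14, 3.14, 3.14, 3.14].

## Interface

Orientations are given as a unit quaternion [x, y, z, w].
In Python, from rig import ctrl gives the robot as it stands. Calls block until the motion is done:
- ctrl.move_pose(position, orientation): joint-space move of the TCP to a pose.
- ctrl.move_l(position, rotation=None, rate=150): straight line of the TCP; rotation=None keeps the orientation; rate is the mean speed in mm/s.
- ctrl.goto_joints(angles): joint-space move.
- ctrl.grip(opening, f_grip=None): opening from 0.0 (shut) to 1.0 (fully open); f_grip is the grip in N (None keeps the last); returns when the fingers have stopped.
- ctrl.pause(seconds).
- ctrl.inverse_kinematics(position, orientation): joint angles nearest the present ones, or None.
- ctrl.sense(): the state.
- ctrl.snapshot(name): name is "side" or "top"; returns a dict with "img" (420x560x3 uint8, blue, green, red), "range_z" (420x560 float32, mm along the optical axis (not along the pixel's ray), 0 where there is no reading), "camera_matrix" (3x3 intrinsics, pixels), "rvec" (rotation vector, rad) and "tvec" (3), from world to camera coordinates, as OpenCV has them. Camera axes: x right, y down, z forward; pixel columns grow to the right and rows downward; lengths in mm; the calibration is good to about 2 mm. A picture is of the moment at which its call begins.
A pose or a line that the arm cannot do raises ctrl.IKError and nothing moves.
- ctrl.finish_job(): hands the job in, once; it reports no verdict.
Trained networks look in a picture, given as the dict that the camera call returned (one of the last four; its "shot" number tells which), for a name from the list of things; names that differ only in an ending like _2 or _b are one class to them, and where a whole thing is asked for, a point or a joint stands for the part that bears it (a point fixed in the world has none). Each returns a list of dicts, best first, with "score" (0 to 1); they miss things now and then, are a little off and sometimes report something else, mostly with a low value. They report only what shows in the picture. A call takes as long as a camera call. They do not tell look-alikes from the thing itself.
- ctrl.silhouettes(label, picture): "mask" (420x560 bool, what is visible of it) and "position" ([column, row] in pixels, amid what is visible of it).
- ctrl.place_of(label, picture): "position" ([column, row] in pixels: a listed point, or the origin of a listed thing).
The state is a dict: "clock": time; "qpos": joint angles; "qvel": joint speeds; "joint_efforts": joint torques, N m; "position": TCP position; "eef_rot": TCP orientation; "ft_force": force on the tool from outside, world axes, zero at the start; "ft_torque": the same for the moment, N m; "finger_gap": opening from 0.0 (shut) to 1.0 (fully open).
Only numpy, scipy, OpenCV 4.12 (cv2) and the standard library are available. Lean on these libraries where they do the work, as an engineer would, in place of code of your own. Each camera call takes 0.05 s, during which the arm holds its last target. There are 200 camera calls.

## Working session

There is one attempt and no reset: what is moved stays moved. The work goes in short steps, each a Python script; the robot and the scene stay as the last script left them, time stands still between calls to the robot, and variables do not carry over. Pictures are saved under pics/ and viewed, and the job is handed in when it is done.

```bash
ls; mkdir -p pics; cat > h.py <<'E'
import numpy as np, cv2
from rig import ctrl
def cam(s):
    R=cv2.Rodrigues(np.array(s["rvec"],float))[0]; return np.array(s["camera_matrix"],float),R,np.array(s["tvec"],float).ravel()
def unproj(s,uv,z=None):
    """pixel -> world; at plane height z, or else with the depth image"""
    K,R,t=cam(s); r=np.linalg.inv(K)@np.array([uv[0],uv[1],1.]); c=-R.T@t; d=R.T@r
    if z is None:
        return c+d*s["range_z"][int(round(uv[1])),int(round(uv[0]))]
    return c+d*(z-c[2])/d[2]
def proj(s,p):
    K,R,t=cam(s); q=K@(R@np.array(p,float)+t); return q[:2]/q[2]
def cloud(s):
    K,R,t=cam(s); v,u=np.mgrid[0:420,0:560]; r=np.stack([u,v,np.ones_like(u)],-1)@np.linalg.inv(K).T
    return (r*s["range_z"][...,None]-t)@R
E
python3 - <<'E'
from h import *
for n in("side","top"):
    s=ctrl.snapshot(n); cv2.imwrite(f"pics/{n}0.png",s["img"])
    K,R,t=cam(s); print(n,"cam",-R.T@t)
    for l in("dock","bore_mouth","notch_seat","socket_mouth","pin","pin_collar","cartridge","shutter_knob","waste_tray","clean_tray","spare"):
        for d in ctrl.place_of(l,s)[:3]:
            print(l,round(d["score"],2),np.round(d["position"],1))
print(ctrl.sense())
E
```

```text
pics
side cam [412.42554287 723.38763628 667.77104558]
dock 0.8 [264.1 253.8]
bore_mouth 0.88 [250.8 225. ]
notch_seat 0.59 [241.9 260. ]
notch_seat 0.48 [328.2 153.1]
notch_seat 0.45 [250.  220.9]
socket_mouth 0.62 [265.2 245. ]
pin 0.66 [264.8 254.8]
pin 0.46 [255.3 238. ]
pin_collar 0.77 [250.7 224. ]
pin_collar 0.16 [268.9 249.7]
cartridge 0.89 [266.5 248. ]
cartridge 0.85 [410.3 200.5]
cartridge 0.79 [171.1 217.9]
shutter_knob 0.73 [268.6 199.6]
shutter_knob 0.31 [329.7 152.5]
waste_tray 0.64 [330.5 153.5]
waste_tray 0.63 [264.9 247.9]
clean_tray 0.95 [291.3 363.1]
spare 0.57 [288.2 358.8]
top cam [ 440.85186271  -14.38325877 1147.73070812]
dock 0.77 [257.3 194.5]
bore_mouth 0.89 [253.8 183.7]
notch_seat 0.88 [219.7 182.9]
socket_mouth 0.56 [256.3 195.1]
socket_mouth 0.52 [167.6 232. ]
pin 0.4 [257.  183.5]
pin 0.17 [254.6 182.8]
pin_collar 0.2 [218.4 182. ]
cartridge 0.92 [278.8 115.8]
cartridge 0.82 [256.9 197.7]
cartridge 0.76 [348.  305.1]
shutter_knob 0.63 [278.2 193.9]
waste_tray 0.67 [401.4 224.2]
waste_tray 0.45 [254.2 196.5]
clean_tray 0.77 [169.8 229.9]
clean_tray 0.7 [278.4 191. ]
spare 0.59 [165.1 230.5]
{'clock': 1.2, 'qpos': array([ 1.23892336e+00,  8.72033223e-02,  1.37069470e+00, -1.74236588e-05,
        1.68362993e+00, -1.03102350e-01]), 'qvel': array([-0.0009531 , -0.00128534,  0.00092239,  0.0018702 ,  0.00102448,
        0.00012699]), 'joint_efforts': array([-5.50768636e-04, -3.51721466e+01, -3.13464475e+01, -2.33929395e-04,
        2.93469120e-04, -1.44533729e-06]), 'position': array([124.74236778, 535.67421578, 250.34174938]), 'eef_rot': array([1.14137008e-01, 9.93465018e-01, 2.97210148e-05, 1.54330779e-05]), 'ft_force': array([ 0.47469881,  0.22227088, -0.65472237]), 'ft_torque': array([-0.01121161,  0.01260059, -0.01434546]), 'finger_gap': 0.9999538835063452}
```

View pics/side0.png

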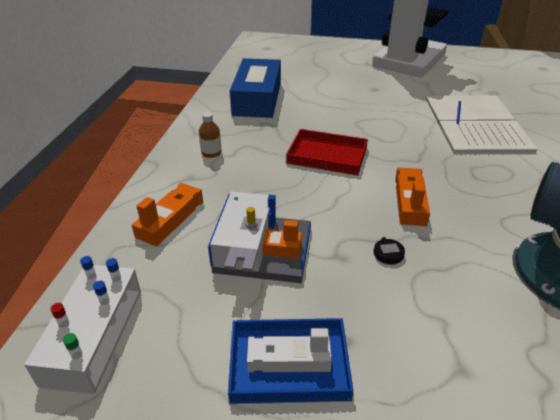

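View pics/top0.png

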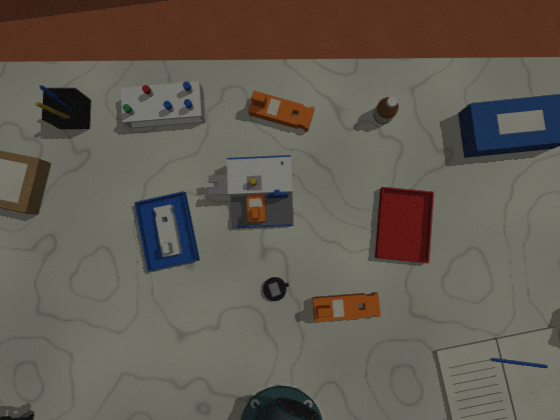

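The side view shows the dock at about (262,235), with the pin's yellow head at (251,214), the cartridge fin at (291,230), the blue knob at (272,208), and the red tray at (328,151). In the top view, dock +x points up the image and +y points left. The notch is at (217,183) and the red tray at (404,225). Next I'll fit the poses from the depth.

```bash
cat > fit.py <<'E'
from h import *
from scipy.optimize import minimize
def inrect(p,x0,x1,y0,y1): # signed distance, neg inside
    dx=np.maximum(x0-p[:,0],p[:,0]-x1); dy=np.maximum(y0-p[:,1],p[:,1]-y1); return np.maximum(dx,dy)
def fitdock(P, g):
    """P: xyz points; top plane points (z 68..82) inside the housing/ear, base points (12..26) inside the base & outside the housing"""
    top=P[abs(P[:,2]-76)<5]; low=P[(P[:,2]>-8)&(P[:,2]<40)]
    def loc(p,q):
        c,s=np.cos(q[2]),np.sin(q[2]); d=p[:,:2]-q[:2]; return np.c_[d[:,0]*c+d[:,1]*s,-d[:,0]*s+d[:,1]*c]
    def sd(l): return np.minimum(inrect(l,0,85,-92,65),np.minimum(inrect(l,0,48,65,112),1e9))
    def cost(q):
        a=np.clip(sd(loc(top,q)),0,12).sum(); b=np.clip(-inrect(loc(low,q),0,85,-92,65),0,12).sum()
        return a+b
    best=min((minimize(cost,[g[0]+dx,g[1],g[2]+dt],method="Nelder-Mead",options=dict(initial_simplex=[[g[0]+dx,g[1],g[2]+dt],[g[0]+dx+15,g[1],g[2]+dt],[g[0]+dx,g[1]+15,g[2]+dt],[g[0]+dx,g[1],g[2]+dt+.1]])) for dx in(-10,10) for dt in(-.1,0,.1)),key=lambda r:r.fun)
    return best.x,best.fun,len(top),len(low)
E
python3 - <<'E'
from fit import *
for n in("top","side"):
    s=ctrl.snapshot(n); C=cloud(s)
    if n=="top":
        b=unproj(s,(253.8,183.7),76); ns=unproj(s,(219.7,182.9),76); print("bore",b,"notch",ns,"knob",unproj(s,(278.2,193.9),95))
        d=(ns-b)[:2]; yaw=np.arctan2(-d[0],d[1]); g=[b[0]-24,b[1],yaw]
    else:
        b=unproj(s,(250.8,225),76); print("side bore",b,"knob",unproj(s,(268.6,199.6),95))
    M=(np.hypot(C[...,0]-g[0]-20,C[...,1]-g[1])<170)&(s["range_z"]>0)
    print(n,fitdock(C[M],g),"guess",g)
    tab=C[(np.abs(C[...,2])<10)&M]; print("table z",np.median(tab[:,2]))
    hh=C[(np.abs(C[...,2]-76)<6)&M]; print("top z",np.median(hh[:,2]))
    for l,lo,zz in(("waste_tray",0,28),("clean_tray",0,28)):
        for d in ctrl.silhouettes(l,s)[:3]:
            m=d["mask"].astype(np.uint8); c=cv2.findContours(m,0,1)[0]; c=max(c,key=cv2.contourArea)
            w=np.array([unproj(s,p,28)[:2] for p in c[:,0]],np.float32); print(l,round(d["score"],2),cv2.minAreaRect(w))
    for l in("pin","cartridge","shutter_knob"):
        for d in ctrl.silhouettes(l,s)[:4]:
            m=d["mask"]; p=C[m]; hi=p[p[:,2]>np.percentile(p[:,2],97)-6]
            print(l,round(d["score"],2),np.round(d["position"]),m.sum(),"top pts mean",hi.mean(0).round(1))
    cv2.imwrite(f"pics/{n}1.png",cv2.resize(s["img"][130:290,180:340] ,None,fx=3.7,fy=3.7,interpolation=cv2.INTER_CUBIC))
E
```

```text
bore [599.80144881  65.61346752  76.        ] notch [601.95553296 148.86327913  76.        ] knob [572.33579173   5.86280292  95.        ]
top (array([5.78342949e+02, 6.44660875e+01, 3.45603652e-02]), np.float64(357.291847266793), 2539, 9925) guess [np.float64(575.8014488102684), np.float64(65.61346751687537), np.float64(-0.025869171038766365)]
table z 0.28285060118641464
top z 76.17345271672059
waste_tray 0.94 ((505.42572021484375, -307.2608642578125), (137.61322021484375, 181.94046020507812), 84.38034057617188)
clean_tray 0.95 ((487.77166748046875, 289.6758728027344), (180.86717224121094, 135.78424072265625), 12.766024589538574)
pin 0.62 [260. 185.] 4323 top pts mean [615.1  62.   89.3]
cartridge 0.91 [280. 112.] 1612 top pts mean [804.2  52.7 114.5]
cartridge 0.9 [345. 306.] 1624 top pts mean [307.1 -95.8 166.2]
cartridge 0.57 [255. 207.] 527 top pts mean [527.   60.5 102.3]
side bore [601.26186198  71.40594641  76.        ] knob [579.96467938  14.30371982  95.        ]
side (array([5.78118401e+02, 6.39064794e+01, 3.39439490e-02]), np.float64(1053.8381924343125), 2905, 12745) gues
[... 200 characters left out ...]
1328125), (172.47625732421875, 182.4045867919922), 84.79280853271484)
clean_tray 0.65 ((486.27996826171875, 302.40264892578125), (180.50498962402344, 144.60064697265625), 12.931488037109375)
pin 0.59 [248. 245.] 5561 top pts mean [615.1  81.9  79.2]
pin 0.55 [251. 220.] 171 top pts mean [598.3  83.7 121. ]
cartridge 0.81 [285. 242.] 1128 top pts mean [524.4  84.6 102.2]
cartridge 0.79 [409. 197.] 1674 top pts mean [302.4 -60.5 111.4]
cartridge 0.69 [248. 244.] 5592 top pts mean [614.7  81.2  79.3]
cartridge 0.6 [166. 213.] 2533 top pts mean [787.9 102.3 121.1]
shutter_knob 0.81 [273. 209.] 260 top pts mean [569.5  39.9 120.5]
shutter_knob 0.7 [284. 242.] 1174 top pts mean [525.6  83.1 101. ]
```

View pics/top1.png

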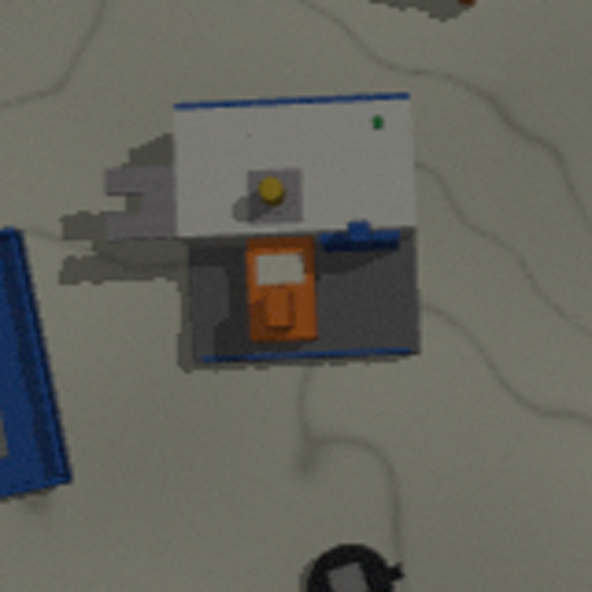

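View pics/side1.png

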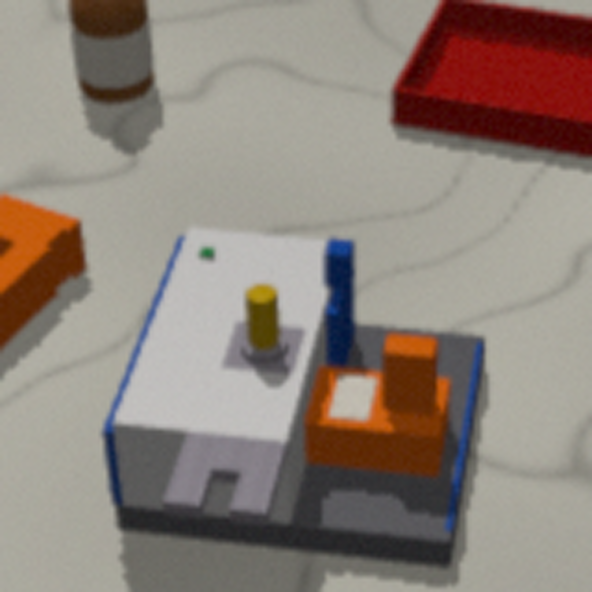

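The top crop shows the housing, with the pin head at crop (271,190), the ear and notch on the left, the knob at (358,232) and the fin at (279,308). The side crop agrees. The two depth fits also agree: dock at about (578, 64), yaw 0.034. I'll check the pin, knob and fin by colour, then move in.

```bash
cat >> h.py <<'E'
D=np.array([578.2,64.2]); YAW=0.0343
def W(x,y,z,dz=0):
    c,s=np.cos(YAW),np.sin(YAW); return [D[0]+c*x-s*y,D[1]+s*x+c*y,z+dz]
def Q(yaw):
    f=np.pi/2+yaw/2; return [np.cos(f),np.sin(f),0,0]
def st(m=""):
    s=ctrl.sense(); print(m,"t%.1f"%s["clock"],"p",np.round(s["position"],1),"F",np.round(s["ft_force"],1),"gap %.3f"%s["finger_gap"]); return s
E
python3 - <<'E'
from h import *
for n in("top","side"):
    s=ctrl.snapshot(n); C=cloud(s); h=cv2.cvtColor(s["img"],cv2.COLOR_BGR2HSV); u=(slice(130,290),slice(180,340))
    C=C[u];h=h[u]
    dl=C[...,:2]-D; c,sn=np.cos(YAW),np.sin(YAW); L=np.dstack([dl[...,0]*c+dl[...,1]*sn,-dl[...,0]*sn+dl[...,1]*c,C[...,2]])
    for nm,lo,hi,z0,z1 in(("pin",18,40,106,120),("fin",3,16,82,94),("knob",100,130,97,108)):
        m=(h[...,0]>=lo)&(h[...,0]<=hi)&(h[...,1]>110)&(L[...,2]>z0)&(L[...,2]<z1)&(np.abs(L[...,0])<110)&(np.abs(L[...,1])<100)
        p=L[m]; print(n,nm,len(p),p.mean(0).round(1) if len(p) else "",p.min(0).round(1),p.max(0).round(1))
ctrl.grip(0.7,40)
ctrl.move_pose(W(24,0,170),Q(YAW)); st("above pin")
E
```

```text
top pin 34 [ 23.7  -0.2 111.6] [ 17.5  -7.4 106.1] [ 30.    7.1 115.9]
top fin 73 [-50.3  -0.9  87.8] [-62.9  -8.5  82.1] [-38.5   6.5  92.9]
top knob 32 [ -5.4 -54.4 101.7] [-11.3 -60.3  97.8] [  0.9 -48.2 106.7]
side pin 45 [ 23.8   3.4 109.4] [ 17.3  -5.8 106.4] [ 30.3   9.8 111.7]
side fin 104 [-49.9   2.6  85.4] [-62.6  -8.3  82.1] [-36.5  10.8  88.3]
side knob 34 [ -5.4 -52.2  99.4] [-10.8 -60.2  97.1] [  0.5 -46.  101.4]
above pin t4.7 p [602.1  66.  170.3] F [-0.1  0.3  0.1] gap 0.702
```

Everything matches the model to within 1–2 mm, so I'll pull and park the pin.

```bash
python3 - <<'E'
from h import *
ctrl.move_l(W(24,0,104)); st("down")
ctrl.grip(0,40); st("grip")
ctrl.move_l(W(24,0,114),rate=40); st("lift10")
ctrl.move_l(W(24,0,152),rate=60); s=st("lifted")
ctrl.pause(.2); st()
for n in("top","side"):
    s=ctrl.snapshot(n); cv2.imwrite(f"pics/{n}2.png",cv2.resize(s["img"][130:290,180:340],None,fx=3.7,fy=3.7,interpolation=cv2.INTER_CUBIC))
E
```

```text
down t5.3 p [602.4  65.4 104.5] F [0.2 0.3 0.8] gap 0.701
grip t5.8 p [602.9  65.1 105.3] F [0.2 0.3 5. ] gap 0.171
lift10 t6.2 p [602.3  65.1 114.2] F [0.7 0.1 0.2] gap 0.172
lifted t6.9 p [601.9  64.9 151.9] F [-0.7 -0.1 -0.6] gap 0.171
 t7.1 p [601.8  65.  151.3] F [-0.5 -0.1 -0.2] gap 0.173
```

View pics/side2.png

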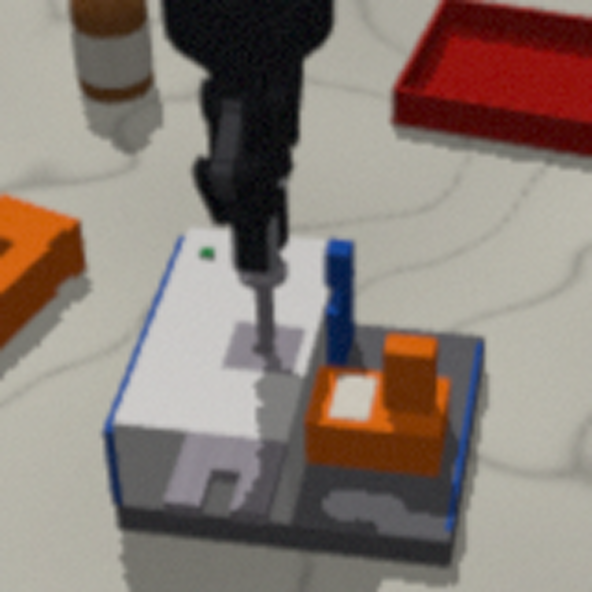

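The pin is gripped and its tip is out of the bore at crop (264,352). Next I'll carry it to the notch and lower it.

```bash
python3 - <<'E'
from h import *
ctrl.move_l(W(24,0,160)); 
ctrl.move_l(W(24,96.5,160)); ctrl.pause(.3); st("over notch")
for n in("top","side"):
    s=ctrl.snapshot(n); cv2.imwrite(f"pics/{n}3.png",cv2.resize(s["img"][150:270,180:340],None,fx=3.7,fy=3.7,interpolation=cv2.INTER_CUBIC))
# tip estimate: grey shank points below the collar
C=cloud(s); d=C[...,:2]-np.array(W(24,96.5,0)[:2]); m=(np.hypot(d[...,0],d[...,1])<16)&(C[...,2]>85)&(C[...,2]<130)
for z in range(85,130,5):
    p=C[m&(C[...,2]>=z)&(C[...,2]<z+5)]
    if len(p): print(z,len(p),(p.mean(0)-W(24,96.5,0)).round(1))
E
```

```text
over notch t8.6 p [599.  160.7 160. ] F [-0.4  0.5 -1.1] gap 0.177
85 4 [-1.8  2.  89.1]
90 10 [-1.3  2.5 92.9]
95 12 [-0.5  1.8 97.5]
100 14 [ -1.4   1.4 102.2]
105 11 [ -1.3   2.2 107.9]
110 11 [ -0.7   3.2 112.6]
115 12 [ -1.2   2.8 117.4]
120 4 [ -1.7   2.9 121.5]
125 4 [ -4.1   7.  128. ]
```

View pics/side3.png

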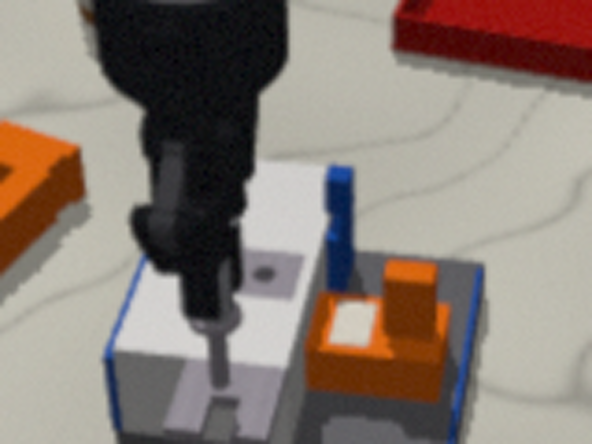

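The shank is upright above the notch at crop (217,385), and the empty bore shows at (265,272). I'll lower it with force checks.

```bash
python3 - <<'E'
from h import *
ok=True
for z in (125,118,112,108,106,105,104):
    ctrl.move_l(W(24.7,96.5,z),rate=50); s=st(z)
    if abs(s["ft_force"][2])>6 or np.hypot(*s["ft_force"][:2])>8: print("contact"); break
for n in("top","side"):
    s=ctrl.snapshot(n); cv2.imwrite(f"pics/{n}4.png",cv2.resize(s["img"][150:270,180:340],None,fx=3.7,fy=3.7,interpolation=cv2.INTER_CUBIC))
E
```

```text
125 t9.5 p [599.8 161.5 125.3] F [ 0.  -0.4  0.3] gap 0.172
118 t9.8 p [599.2 161.5 117.4] F [-0.6  0.1 -1. ] gap 0.173
112 t10.1 p [599.2 161.4 111.3] F [ 0.2  0.2 -0.1] gap 0.172
108 t10.3 p [599.3 161.4 107.6] F [ 0.6  0.5 -0.7] gap 0.175
106 t10.6 p [599.5 161.5 105.9] F [-0.6 -0.1 -1.5] gap 0.169
105 t10.8 p [599.8 161.6 105.4] F [ 0.4 -0.   1. ] gap 0.169
104 t11.1 p [599.8 161.6 105.4] F [-2.5 -0.7  5.4] gap 0.167
```

View pics/side4.png

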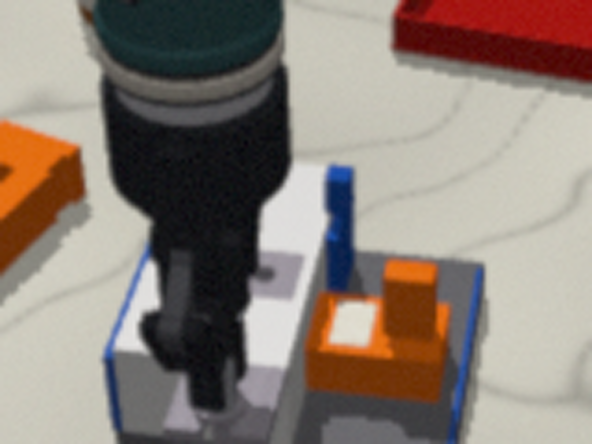

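The collar has seated on the ear at TCP z 105.4, the same height as in the bore. I'll release it, retreat, check, and go above the fin.

```bash
python3 - <<'E'
from h import *
ctrl.grip(0.55,40); st("open")
ctrl.move_l(W(24.7,96.5,180)); 
ctrl.move_pose(W(-50,0,150),Q(YAW)); st("above fin")
for n in("top","side"):
    s=ctrl.snapshot(n); cv2.imwrite(f"pics/{n}5.png",cv2.resize(s["img"][150:270,180:340],None,fx=3.7,fy=3.7,interpolation=cv2.INTER_CUBIC))
E
```

```text
open t11.6 p [599.4 161.4 103.5] F [-0.4  0.4 -0.1] gap 0.545
above fin t12.8 p [527.4  62.2 148.7] F [-0.1 -0.1  0.8] gap 0.548
```

View pics/side5.png

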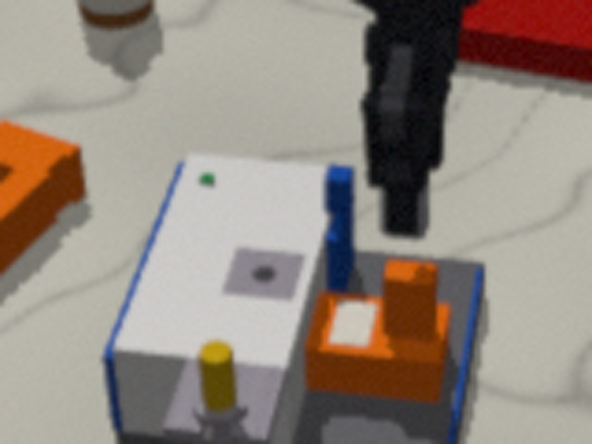

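View pics/top5.png

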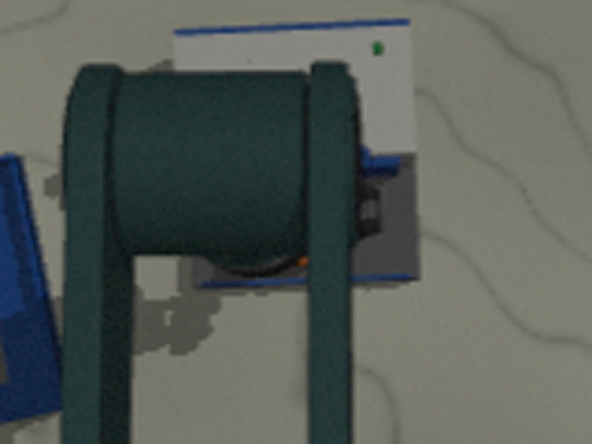

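The pin stands parked and upright in the notch, with its head at crop (218,375). Next is gripping and pulling the cartridge.

```bash
python3 - <<'E'
from h import *
ctrl.move_l(W(-50,0,76)); st("down")
ctrl.grip(0,80); st("grip")
z=ctrl.sense()["position"][2]
for dx in (8,16,24,32,50,75,100):
    ctrl.move_l(W(-50-dx,0,76.5),rate=60); st(dx)
s=ctrl.snapshot("side"); cv2.imwrite("pics/side6.png",cv2.resize(s["img"][150:270,180:340],None,fx=3.7,fy=3.7,interpolation=cv2.INTER_CUBIC))
E
```

```text
down t13.6 p [529.   62.9  76.6] F [ 0.5 -0.7  0.1] gap 0.546
grip t13.9 p [529.4  62.6  77.7] F [0.  1.1 4.6] gap 0.177
8 t14.2 p [520.8  62.3  77.7] F [-0.2  1.5  5.5] gap 0.172
16 t14.5 p [512.4  61.8  77.7] F [-0.2  0.4  7.7] gap 0.173
24 t14.8 p [504.6  61.6  77.7] F [1.3 0.5 6.9] gap 0.174
32 t15.1 p [496.6  61.2  77.6] F [1.8 0.3 5.8] gap 0.175
50 t15.5 p [478.2  60.6  77.6] F [1.4 0.9 7.3] gap 0.175
75 t16.1 p [452.8  59.8  77.3] F [ 0.9 -0.3  7.6] gap 0.173
100 t16.7 p [427.3  59.   77. ] F [ 1.4 -0.3  8.5] gap 0.177
```

View pics/side6.png

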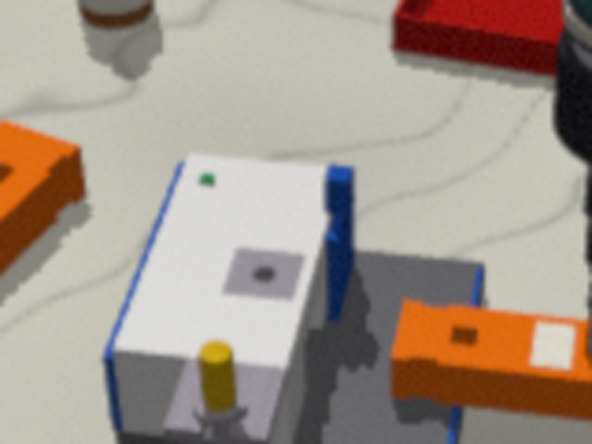

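The cartridge is out, with its tongue at crop (400,350). I'll lift it and carry it to the red tray.

```bash
python3 - <<'E'
from h import *
p=ctrl.sense()["position"]
ctrl.move_l([p[0],p[1],140]); st("lift")
ctrl.move_pose([460.1,-305.9,130],Q(-.07)); st("over tray")
ctrl.move_l([460.1,-305.9,85],rate=100); ctrl.pause(.2); st("low")
for n in("side","top"):
    s=ctrl.snapshot(n); cv2.imwrite(f"pics/{n}7.png",cv2.resize(s["img"][90:210,260:420] if n=="side" else s["img"][160:300,340:480],None,fx=3.7,fy=3.7,interpolation=cv2.INTER_CUBIC))
    C=cloud(s); h=cv2.cvtColor(s["img"],cv2.COLOR_BGR2HSV)
    m=(h[...,0]>=4)&(h[...,0]<=16)&(h[...,1]>120)&(np.hypot(C[...,0]-505,C[...,1]+309)<100)
    p=C[m]; print(n,len(p),p.mean(0).round(1),np.percentile(p,[2,98],axis=0).round(1))
E
```

```text
lift t17.3 p [425.   59.  137.9] F [ 0.1 -0.1 -0.3] gap 0.174
over tray t18.7 p [ 460.3 -304.7  129.7] F [-0.1 -0.9 -0.9] gap 0.174
low t19.5 p [ 460.7 -306.3   86.1] F [-0.3 -0.  -2.1] gap 0.174
side 949 [ 504.9 -297.4   45.9] [[ 441.8 -340.8    6.2]
 [ 567.3 -281.1   67.4]]
top 759 [ 523.3 -305.5   50.1] [[ 442.2 -348.2    3.1]
 [ 572.6 -259.9  119. ]]
```

View pics/side7.png

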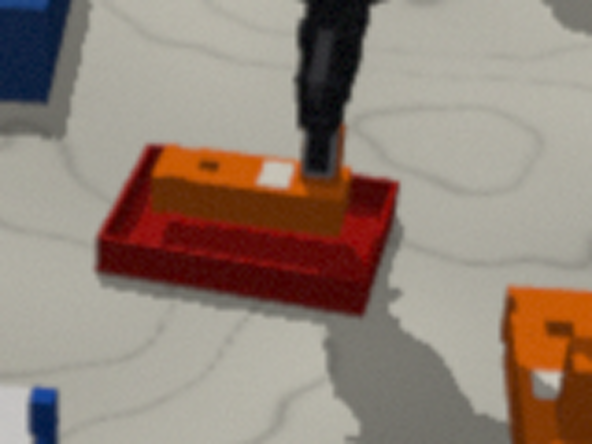

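View pics/top7.png

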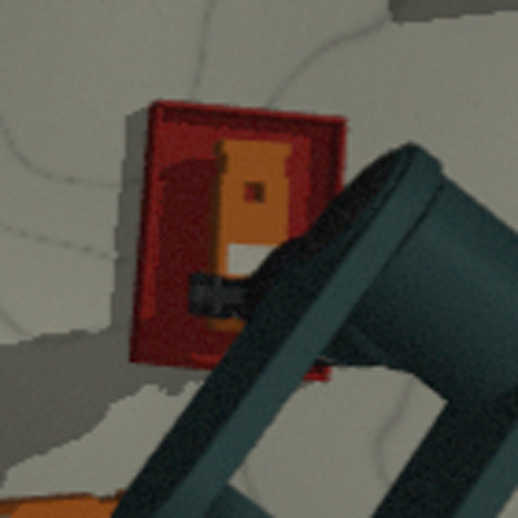

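The cartridge is level and well inside the tray's walls. I'll lower it gently, release, and go to the knob.

```bash
python3 - <<'E'
from h import *
ctrl.move_l([460.1,-305.9,67],rate=60); b=st("67")["ft_force"][2]
for z in np.arange(65.5,56,-1.):
    ctrl.move_l([460.1,-305.9,z],rate=20); s=st("z%.1f"%z)
    if s["ft_force"][2]-b>2.5 or s["position"][2]-z>1.2: break
ctrl.grip(0.4,40); st("open")
ctrl.move_l([460.1,-305.9,150])
ctrl.pause(.1)
s=ctrl.snapshot("side"); cv2.imwrite("pics/side8.png",cv2.resize(s["img"][90:210,260:420],None,fx=3.7,fy=3.7,interpolation=cv2.INTER_CUBIC))
ctrl.move_pose(W(-5,-55.5,160),Q(YAW)); st("above knob")
s=ctrl.snapshot("side"); cv2.imwrite("pics/side9.png",cv2.resize(s["img"][150:270,180:340],None,fx=3.7,fy=3.7,interpolation=cv2.INTER_CUBIC))
E
```

```text
67 t20.0 p [ 459.6 -305.5   66. ] F [ 0.4  0.1 -0. ] gap 0.170
z65.5 t20.3 p [ 460.2 -306.    65.7] F [ 0.4  0.3 -1.4] gap 0.174
z64.5 t20.5 p [ 460.1 -305.9   64.6] F [-0.7 -0.4 -1. ] gap 0.172
z63.5 t20.8 p [ 460.1 -305.9   63.4] F [ 0.6 -0.5 -0.1] gap 0.171
z62.5 t21.0 p [ 460.2 -306.    62.8] F [-0.3  0.5  1.1] gap 0.174
z61.5 t21.3 p [ 460.2 -306.1   62.7] F [-3.3  1.3  4.6] gap 0.178
open t21.6 p [ 460.  -305.8   61.2] F [-0.1 -0.3  0.3] gap 0.400
above knob t23.7 p [575.    7.5 159.8] F [-0.1 -0.7 -0.2] gap 0.397
```

View pics/side8.png

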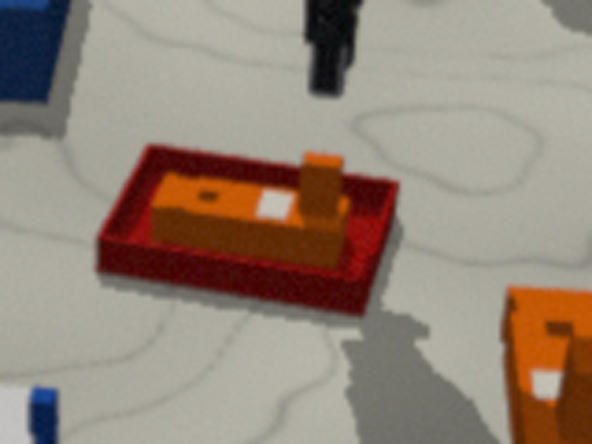

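View pics/side9.png

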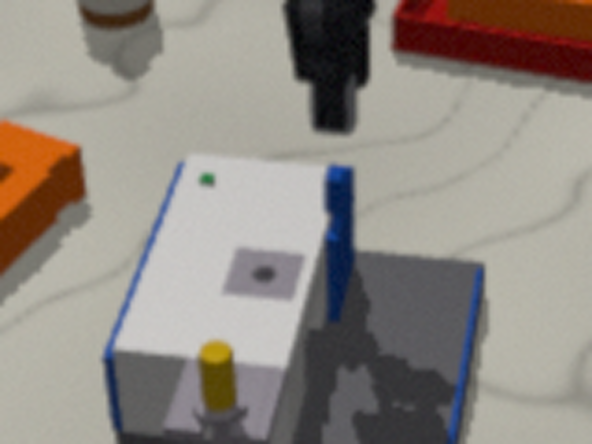

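The cartridge sits upright and flat in the tray. Next is the shutter.

```bash
python3 - <<'E'
from h import *
ctrl.move_l(W(-5,-55.5,102)); st("down")
ctrl.grip(0,30); st("grip")
for y in (-50,-30,-12,-4,-2,-1,0,1,2,3,4,5):
    ctrl.move_l(W(-5,y,102),rate=60); s=st(y)
    if y>-12 and s["ft_force"][1]<-9: break
ctrl.grip(0.4,30); ctrl.pause(.2); st("open")
ctrl.move_l(W(-5,1,180)); 
ctrl.move_l([400,30,300],rate=250); ctrl.pause(.2); st()
for n in("side","top"):
    s=ctrl.snapshot(n); cv2.imwrite(f"pics/{n}10.png",s["img"] if n=="top" else cv2.resize(s["img"][90:300,160:440],None,fx=2.8,fy=2.8,interpolation=cv2.INTER_CUBIC))
    C=cloud(s); h=cv2.cvtColor(s["img"],cv2.COLOR_BGR2HSV)
    dl=C[...,:2]-D; c,sn=np.cos(YAW),np.sin(YAW); L=np.dstack([dl[...,0]*c+dl[...,1]*sn,-dl[...,0]*sn+dl[...,1]*c,C[...,2]])
    m=(h[...,0]>=100)&(h[...,0]<=130)&(h[...,1]>110)&(L[...,2]>92)&(L[...,2]<106)&(np.abs(L[...,0])<40)&(np.abs(L[...,1])<90)
    print(n,"knob",m.sum(),L[m].mean(0).round(1))
E
```

```text
down t24.3 p [575.2   7.9 102.2] F [-0.1  0.1  0.6] gap 0.400
grip t24.6 p [576.2   8.8 104. ] F [-0.1  1.4  3.5] gap 0.154
-50 t24.9 p [576.   14.3 104. ] F [-0.2  1.   5.2] gap 0.154
-30 t25.4 p [575.1  35.  103.9] F [-0.7  2.1  5.6] gap 0.154
-12 t25.8 p [574.3  53.  104. ] F [-0.7  1.1  6.6] gap 0.154
-4 t26.1 p [573.9  60.9 103.9] F [-2.3  1.8  7.2] gap 0.156
-2 t26.4 p [573.9  62.3 103.9] F [-1.9 -1.1  6.3] gap 0.153
-1 t26.6 p [573.9  63.  104. ] F [-1.9 -0.4  6.9] gap 0.150
0 t26.9 p [573.8  63.9 104. ] F [-1.7 -0.2  6.6] gap 0.152
1 t27.1 p [573.8  64.8 104. ] F [-0.9 -1.2  6.2] gap 0.150
2 t27.4 p [573.8  64.9 104. ] F [-1.6 -3.9  6.4] gap 0.154
3 t27.6 p [573.8  65.  103.9] F [-0.7 -5.8  6.6] gap 0.152
4 t27.9 p [573.8  65.1 104. ] F [-2.4 -7.7  6.2] gap 0.151
5 t28.1 p [573.8  65.2 103.9] F [ -1.9 -10.4   7.3] gap 0.152
open t28.6 p [572.9  69.3 101.7] F [-0.1  0.2  1.7] gap 0.399
 t30.5 p [400.3  30.1 298.6] F [0.2 0.2 0.1] gap 0.403
side knob 56 [-6.   3.1 98. ]
top knob 32 [-6.000e+00  1.000e-01  1.019e+02]
```

View pics/side10.png

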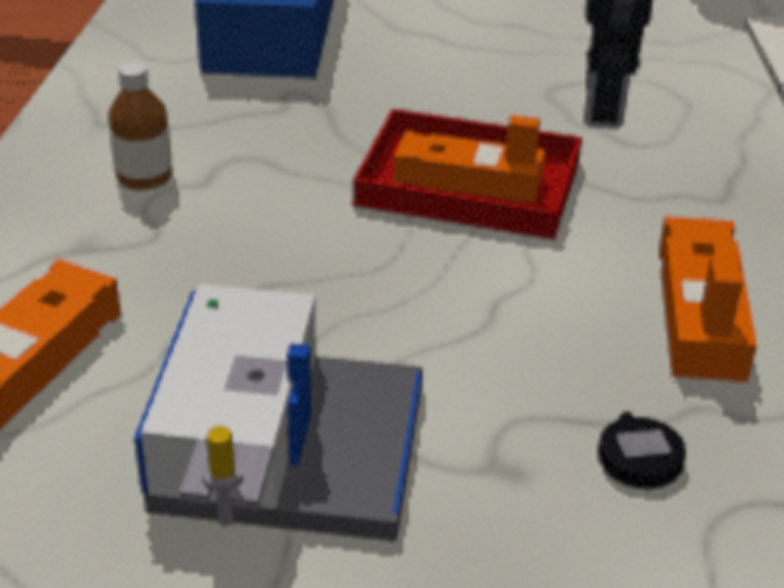

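View pics/top10.png

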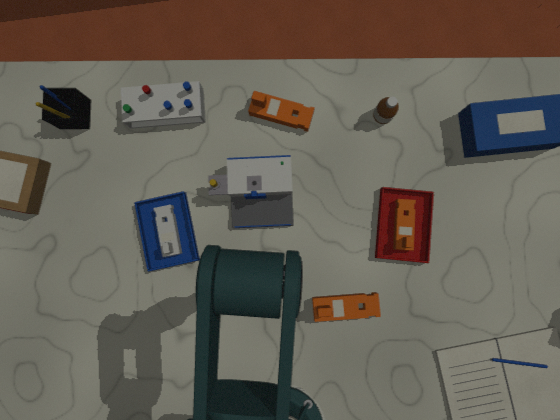

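The shutter reached its end stop: the position stalled while the force rose to 10 N, and the knob reads y ≈ 0. The pin is parked upright, the cartridge lies flat in the red tray, and the spare hasn't moved.

```bash
python3 -c "
from h import *
ctrl.finish_job(); st()"
```

```text
the job is handed in; nothing more can be done
the job is handed in; nothing more can be done
```

I did all the steps in the order asked and handed the job in at about 31 s on the robot's clock (limit 64 s). No verdict is reported.

- **Pin:** I drew it straight out of the bore and lowered it into the notch until the collar rested on the ear. The gripper stopped at the same height as in the bore, 105.4 mm. The aim point was 4 mm short of the closed end (9 mm is allowed), and the last pictures show the pin upright there.
- **Cartridge:** I pulled it straight forward 100 mm, and the force readings between steps stayed under 9 N. I lowered it in 1 mm steps until it touched the floor of the red tray at about 5 N. The pictures show it flat, fin up and inside the walls.
- **Shutter:** I slid it until it stopped moving while the force rose to about 10 N. The knob then measured 0 mm in the top view and 3 mm in the side view, where 0 is closed. The side camera had read about 2–4 mm high in that direction throughout.
- **Spare and look-alikes:** These look unmoved in the final top picture, and the arm had backed away with the gripper empty before I handed in.

No check failed. The only disagreement was that small side-camera offset.

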